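# Wind back the sprung hinge pin and hold the guard flap in line for pinning

## Robot

A 6-joint arm with a two-finger parallel gripper is mounted at the origin on a cart in front of the work surface, level with it; the furniture and walls round the work are solid. World frame = base frame: x ahead of the robot, y to its left, z up, the work surface at z = 0. Lengths are in m, angles in rad, forces in N, time in s.
With the tool pointing down it reaches from about 0.25 to 0.725 m from the base axis. Payload 4 kg.
Tool frame: the origin (TCP) lies between the finger pads; the fingertips stand robot.tip_extent ahead of it and the grasp point (between the pads) is the TCP (robot.tip_extent is the distance from the TCP to the fingertips, in m); z points along the fingers, y is the line along which they close (so a half turn about z gives the same grasp; the last joint's range is limited). The gripper opens to 85 mm and grips with 20 to 120 N. Pads are 22 mm wide; open, the fingers measure 114 mm over their backs; the gripper's body (76 mm by 85 mm) begins 54 mm behind the grasp point. The pads swing forward as they close: fully open they stand 13 mm farther back than shut.
Start: joints at [1.117, 0.241, 0.005, 1.335, 0, 1.571], TCP at [0.219, 0.449, 0.25] pointing down, gripper open.
Joint ranges: [-2.72, 2.72], [-1.05, 1.87], [-1.09, 1.28], [-1.99, 2.15], [-1.42, 1.44], [-3.14, 3.14]. Speed limits (rad/s): [2.79, 2.79, 3.14, 3.14, 3.14, 3.14].

## Interface

Orientations are given as a unit quaternion [w, x, y, z].
In Python, from station import robot, effector, inverse_kinematics, eyes, close_job gives the robot as it stands. Calls block until the motion is done:
- robot.movep(position, orientation): joint-space move of the TCP to a pose.
- robot.move_linear(position, rate=0.15, rot=None): straight line of the TCP; rot=None keeps the orientation; rate is the mean speed in m/s.
- robot.goto_joints(angles): joint-space move.
- effector.gripper_to(opening, squeeze=None): finger opening in m; squeeze is the grip in N (None keeps the last); returns when the fingers have stopped.
- robot.wait(seconds).
- inverse_kinematics(position, orientation): joint angles nearest the present ones, or None.
- robot.get_state(): the state.
- eyes.camera(name): name is "scene" or "side" or "wrist"; returns a dict with "pixels" (384x512x3 uint8, red, green, blue), "camera_matrix" (3x3 intrinsics, pixels), "R" (3x3) and "t" (3): a world point X has camera coordinates R X + t. Camera axes: x right, y down, z forward; pixel columns grow to the right and rows downward; lengths in m; the calibration is good to about 2 mm. A picture is of the moment at which its call begins. There is no depth.
A pose or a line that the arm cannot do raises robot.PlanningError and nothing moves.
- close_job(): hands the job in; it is judged then, once.
The state is a dict: "t": time; "joint_positions": joint angles; "qd": joint speeds; "joint_torque": joint torques, N m; "ee_pos": TCP position; "eef_rot": TCP orientation; "ft_force": force on the tool from outside, world axes, zero at the start; "ft_torque": the same for the moment, N m; "width": finger opening in m; "grasp_force": force on a finger pad.
Only numpy, scipy, OpenCV 4.12 (cv2) and the standard library are available. Lean on these libraries where they do the work, as an engineer would, in place of code of your own. Each camera call takes 0.05 s, during which the arm holds its last target. There are 200 camera calls.

## Task

Turn the brass winged key on the grey hinge bracket clockwise (seen from above), in as many partial turns as it needs, until it comes to its stop, so that the sprung hinge pin is drawn back out of the gap between the bracket's two knuckles. Then pick up the loose white guard flap (its blue rib is the grip) and bring its steel knuckle into that gap, flap level and reaching towards you, until the holes of all three knuckles line up, centred on one straight axis. Finish while still holding the flap there in the gripper, still, level and not pressed against the bracket, so that the pin could be let go through it; do not release it, and leave the beaker, the timer and the bottles where they stand.

Things in the scene. Friction and masses are not known exactly. Their poses are not given: they have to be found in the camera images.
- bracket: Grey hinge bracket fixed to the bench on an 85 x 175 x 8 mm plate. Origin on the bench below the middle of the hinge axis; y along that axis, -x its open side (to the robot). Behind the knuckles an upright wall, 94 mm high, front face at x = 17 mm. On the -y side the gear housing with the key: x -14 to 31, y -116 to -40 mm, top 91.5 mm above the bench.
- bracket_bore (a point): Point on the hinge axis in mid-gap, 80 mm above the bench; axes as the bracket's (y along the hinge axis, z up). Two fixed steel knuckles, 26 mm outside diameter, 13 mm bore, cover y = 18 to 40 and y = -40 to -18 mm; the 36 mm gap between them is open above, in front and below.
- key (a joint): Brass winged key on the housing, upright axis at x = 0, y = -80 mm of the bracket. Rad, grows clockwise seen from above: 0 = pin fully in, 2.75 = stop, pin fully drawn back. Turning takes 0.08 to 0.14 N m; a friction click holds it wherever it is let go. Each rad draws the pin 17.5 mm; from 2.5 rad on the gap is clear.
- key_grip (a point): Point on the key's axis at mid-height of the wing, 123.5 mm above the bench. Turns with the key: the wing is 40 mm long along this point's y, 10 mm thick along its x and 28 mm high (107.5 to 135.5 mm above the bench): grip it across its x.
- pin_tip (a point): Tip of the brass hinge pin (7 mm diameter, bullet nose). Undrawn it lies 26 mm to the +y side of mid-gap, so the pin crosses and blocks the gap; fully drawn it lies at y = -22 mm inside the -y knuckle, and the pin's tail sticks out of the housing's -y end.
- flap: Loose white guard flap, about 0.16 kg, flat on the bench. Plate x -62 to 48, y -37 to 37, 6 mm thick. Origin on its underside, under the rib; z up. Steel knuckle (26 mm outside, 13 mm bore along y, 30 mm long) at its +x edge on a 30 mm wide neck. Fitted, its axes point as the bracket's, its origin 67 mm above the bench and 68 mm in front (-x) of the hinge axis.
- flap_bore (a point): Middle of the flap's knuckle hole: x = 68, y = 0, z = 13 mm of the flap. Axes as the flap's.
- flap_grip (a point): Grip point in the blue rib: x = 0, y = 0, z = 28 mm of the flap. The rib is 60 mm long along x, 12 mm thick along y and 32 mm high (6 to 38 mm above the underside); grip it across y.
- glass_beaker: Small clear beaker, 52 mm wide, 58 mm high, bystander near the bench edge. Origin at its foot.
- timer: White kitchen-style timer, 62 x 66 x 19 mm, bystander near the bench edge. Origin at its underside.
- bottle_wash: Bottle with orange cap, 61 mm wide, 118 mm high, standing at the right, bystander. Origin at its foot.
- bottle_buffer: Bottle with blue cap, 56 mm wide, 105 mm high, standing at the back, bystander. Origin at its foot.

How it is judged:
By the outcome, as a careful person would: the job done as asked, in the order asked, and still so for the second after the job is handed in, while the arm keeps its last pose, push and grip.
It also fails if it takes over 62 s, if anything falls off the work surface, if the arm or the gripper's body presses on something with over 40 N, if the wrist force passes 120 N, or if a joint passes its speed limit or range.

## Working session

There is one attempt and no reset: what is moved stays moved. The work goes in short steps, each a Python script; the robot and the scene stay as the last script left them, time stands still between calls to the robot, and variables do not carry over. Pictures are saved under pics/ and viewed, at most 10 in all, crops included, and the job is handed in when it is done.

```bash
mkdir -p pics; ls; python3 - <<'E'
from station import robot, effector, inverse_kinematics, eyes
import cv2,numpy as np,pickle
d={}
for n in("scene","side"):
    c=eyes.camera(n);d[n]=c
    cv2.imwrite(f"pics/{n}0.png",cv2.resize(c["pixels"][:,:,::-1],(800,600),interpolation=cv2.INTER_CUBIC))
    print(n,c["camera_matrix"],-c["R"].T@c["t"],c["R"])
pickle.dump(d,open("cams.pkl","wb"))
s=robot.get_state();print(s["t"],s["eef_rot"],robot.tip_extent)
E
```

```text
pics
scene [[372.25378591   0.         242.57338998]
 [  0.         372.25378591 189.15597671]
 [  0.           0.           1.        ]] [ 0.16594098 -0.85103143  0.64992365] [[ 8.55709374e-01 -5.17456506e-01  4.81342518e-04]
 [-2.94796405e-01 -4.88264072e-01 -8.21397149e-01]
 [ 4.25272321e-01  7.02735342e-01 -5.70356461e-01]]
side [[348.98361732   0.         259.33176325]
 [  0.         348.98361732 193.61101246]
 [  0.           0.           1.        ]] [ 0.39398406 -0.82649575  0.60479161] [[ 0.97561737 -0.2185205  -0.02048251]
 [-0.14625516 -0.57770748 -0.80303393]
 [ 0.16364648  0.78644953 -0.5955812 ]]
0.1 [-2.15283717e-04  2.24914140e-01  9.74378122e-01 -9.26849136e-04] 0.019
```

View pics/scene0.png

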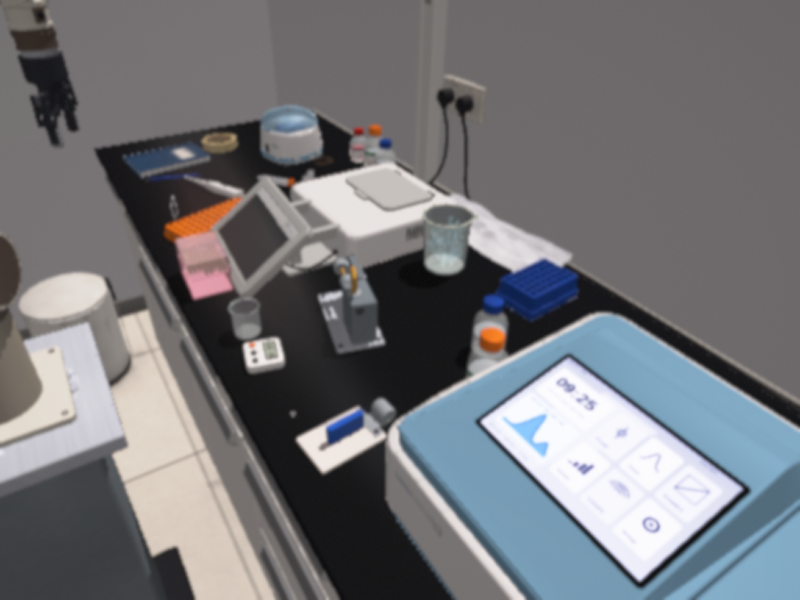

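View pics/side0.png

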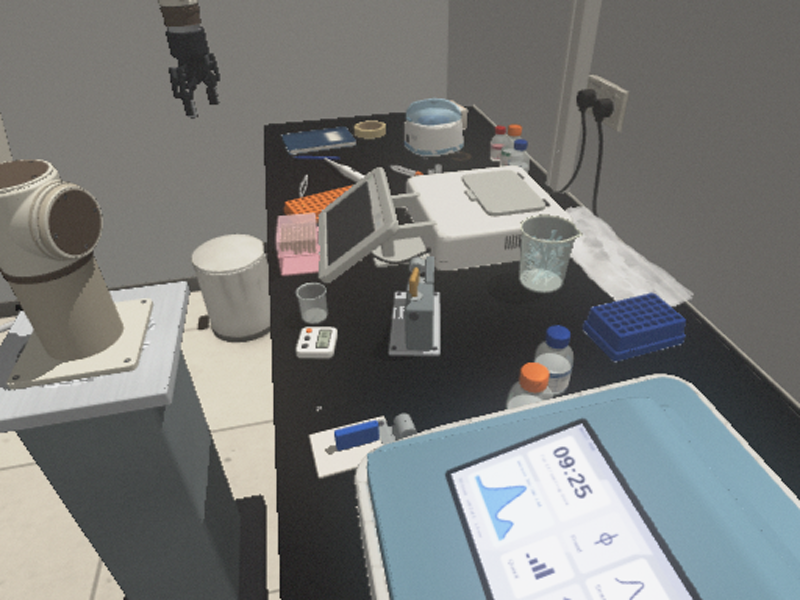

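The scene picture shows the bracket at about (350,310) and the flap at about (345,435). In the side picture the bracket plate spans (390–440, 292–354), the rib is near (357,436) and the flap knuckle near (404,427). Next I'll compute rough positions and get the wrist camera offset.

```bash
cat > h.py <<'E'
from station import robot, effector, inverse_kinematics, eyes
import cv2,numpy as np,pickle
from scipy.spatial.transform import Rotation as Rn
def ray(c,u,v,z):
    R,t,K=c["R"],c["t"],c["camera_matrix"];o=-R.T@t
    d=R.T@np.linalg.solve(K,[u,v,1]);return o+d*(z-o[2])/d[2]
def proj(c,X):
    p=(np.atleast_2d(X)@c["R"].T+c["t"])@c["camera_matrix"].T;return p[:,:2]/p[:,2:]
def down(yaw):  # tool y axis (closing line) at world angle yaw, z down
    y=np.array([np.cos(yaw),np.sin(yaw),0]);z=np.array([0,0,-1.])
    q=Rn.from_matrix(np.c_[np.cross(y,z),y,z]).as_quat();return q[[3,0,1,2]]
def rot(q): return Rn.from_quat(np.array(q)[[1,2,3,0]]).as_matrix()
def st(m=""):
    s=robot.get_state();print(m,"t%.2f"%s["t"],np.round(s["ee_pos"],4),"F",np.round(s["ft_force"],1),"T",np.round(s["ft_torque"],2),"w%.4f g%.1f"%(s["width"],s["grasp_force"]));return s
E
python3 - <<'E'
from h import *
d=pickle.load(open("cams.pkl","rb"))
k=.64
for n,pts in dict(side=[(392,355,0.008),(438,355,.008),(439,295,.008),(396,292,.008),(357,436,.02),(404,427,.013),(428,258,.12),(413,285,.12),(313,410,0.006),(326,474,.006),(531,400,0),(555,380,0),(312,320,0),(317,355,0)],scene=[(340,350,.008),(382,345,.008),(345,430,.02),(383,410,.013)]).items():
    for u,v,z in pts: print(n,u,v,np.round(ray(d[n],u*k,v*k,z),3))
c=eyes.camera("wrist");s=robot.get_state();T=rot(s["eef_rot"])
print("cam in tool",T.T@(-c["R"].T@c["t"]-s["ee_pos"]),"\n",T.T@c["R"].T,c["camera_matrix"][0,0])
E
```

```text
side 392 355 [ 0.506 -0.173  0.008]
side 438 355 [ 0.578 -0.191  0.008]
side 439 295 [ 0.624 -0.031  0.008]
side 396 292 [ 0.548 -0.002  0.008]
side 357 436 [ 0.425 -0.335  0.02 ]
side 404 427 [ 0.491 -0.329  0.013]
side 428 258 [ 0.592 -0.074  0.12 ]
side 413 285 [ 0.549 -0.145  0.12 ]
side 313 410 [ 0.37  -0.26   0.006]
side 326 474 [ 0.377 -0.376  0.006]
side 531 400 [ 0.689 -0.312  0.   ]
side 555 380 [ 0.741 -0.282  0.   ]
side 312 320 [ 0.386 -0.038  0.   ]
side 317 355 [ 0.387 -0.134  0.   ]
scene 340 350 [ 0.503 -0.165  0.008]
scene 382 345 [ 0.572 -0.191  0.008]
scene 345 430 [ 0.42  -0.337  0.02 ]
scene 383 410 [ 0.491 -0.326  0.013]
cam in tool [ 0.08246032 -0.00040015 -0.12377894] 
 [[ 3.69526329e-04 -9.47320682e-01 -3.20286417e-01]
 [ 9.99999664e-01  5.84229970e-04 -5.74257663e-04]
 [ 7.31127084e-04 -3.20286097e-01  9.47320580e-01]] 331.81973067954317
```

```bash
cat > a.py <<'E'
from h import *
yb=np.radians(-14)
for yaw in np.radians([-14,166,76,-104]):
    print(np.degrees(yaw).round(), np.round(inverse_kinematics([.56,-.143,.1235],down(yaw)),2))
robot.move_linear([.219,.449,.38],rate=.25)
robot.movep([.50,-.13,.38],down(np.radians(-104)))
st()
robot.move_linear([.50,-.13,.30],rate=.25)
c=eyes.camera("wrist");pickle.dump(c,open("w1.pkl","wb"))
cv2.imwrite("pics/w1.png",cv2.resize(c["pixels"][:,:,::-1],(800,600),interpolation=cv2.INTER_CUBIC));st()
print(-c["R"].T@c["t"])
E
python3 a.py
```

```text
-14.0 [-0.25  0.47  0.    1.1   0.    1.57]
166.0 [-0.25  0.47  0.    1.1   0.   -1.58]
76.0 [-0.25  0.47  0.    1.1   0.   -0.01]
-104.0 [-0.25  0.47  0.    1.1   0.    3.14]
 t3.11 [ 0.5002 -0.1292  0.38  ] F [0.2 0.3 0.2] T [ 0.02 -0.01 -0.02] w0.0854 g0.0
 t3.62 [ 0.5008 -0.1297  0.3017] F [-0.4 -0.4  0.6] T [-0.04 -0.01  0.02] w0.0852 g0.0
[ 0.57997712 -0.14955179  0.42422231]
```

View pics/w1.png

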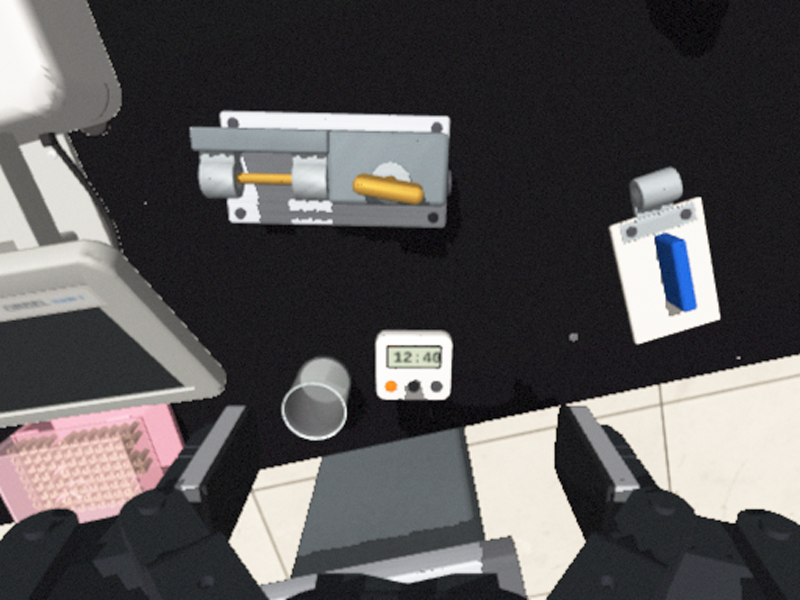

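The wrist picture shows the whole bracket: plate (221,111)–(446,227), housing top (329,133)–(449,207), and the brass key wing from (355,183) to (424,195). The flap corners are at about (610,225), (702,198), (720,318) and (638,345). I'll enlarge the bracket next.

```bash
python3 - <<'E'
from h import *
c=pickle.load(open("w1.pkl","rb"))
im=c["pixels"][60:160,115:310,::-1]
im=cv2.resize(im,None,fx=4,fy=4,interpolation=cv2.INTER_CUBIC)
cv2.imwrite("pics/w1b.png",im)
E
```

```text
(no output)
```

View pics/w1b.png

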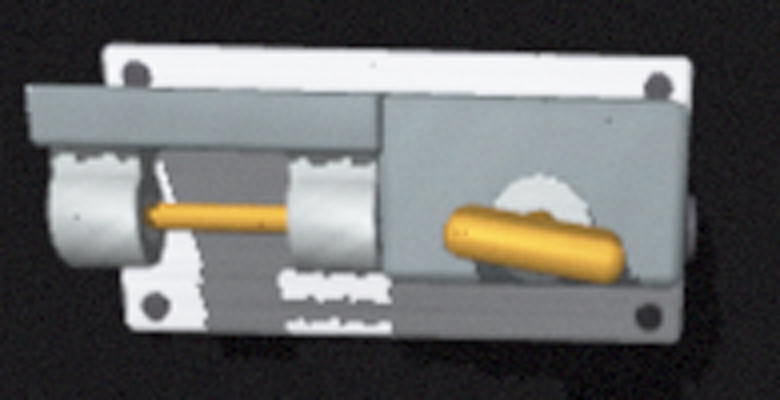

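The crop shows housing top corners at (383,95), (689,103), (684,285) and (380,272). The −y knuckle spans columns 288–378, the pin sits on row ~217, and the wing top runs from about (447,220) to (622,256).

```bash
python3 - <<'E'
from h import *
from scipy.optimize import least_squares
c=pickle.load(open("w1.pkl","rb"))
f=lambda p:(np.array(p)+.5)/4-.5+[115,60]
M=np.array([[31,-40,91.5],[31,-116,91.5],[-14,-116,91.5],[-14,-40,91.5],[17,-40,94],[0,-18,80],[0,18,80]])/1e3
U=f([[383,95],[689,103],[684,284],[380,273],[380,149],[288,219],[152,216]])
def w(p,M):
    a=p[2];R=np.array([[np.cos(a),-np.sin(a),0],[np.sin(a),np.cos(a),0],[0,0,1]]);return M@R.T+[p[0],p[1],0]
r=least_squares(lambda p:(proj(c,w(p,M))-U).ravel(),[.57,-.07,-.2],x_scale=.01)
print(r.x,np.degrees(r.x[2]));print(np.round(r.fun.reshape(-1,2),2))
np.save("b.npy",r.x)
K=w(r.x,np.array([[0,-80,123.5]])/1e3)[0];print("key axis",K, "crop px of axis top",(proj(c,K+[0,0,.012])-[115,60])*4)
for z in(.1355,.1235):
  a,b=[ray(c,*f(p),z) for p in((447,222),(622,258))];d=a-b
  print("wing",z,(a+b)/2,np.linalg.norm(d),"ydir deg",np.degrees(np.arctan2(d[1],d[0])))
# plate corners -> bracket frame
for p in((104,46),(691,60),(680,343),(130,331)):
  X=ray(c,*f(p),.008)-[*r.x[:2],0];a=r.x[2];print(np.round([X[0]*np.cos(a)+X[1]*np.sin(a),-X[0]*np.sin(a)+X[1]*np.cos(a)],4))
# flap
pts=[ray(c,u*.64,v*.64,.006) for u,v in((610,225),(702,198),(720,318),(638,345))]
for p in pts: print("flap",np.round(p,4))
E
```

```text
[ 0.57302289 -0.05511199 -0.26913646] -15.420383270523763
[[-2.19 -1.34]
 [ 1.3  -1.11]
 [ 0.13  1.32]
 [-0.35  2.04]
 [-1.47  0.63]
 [ 2.2  -0.55]
 [ 0.52 -0.77]]
key axis [ 0.55175097 -0.13223206  0.1235    ] crop px of axis top [[533.18193798 246.2949931 ]]
wing 0.1355 [ 0.55330559 -0.13267871  0.1355    ] 0.0379849733653055 ydir deg 64.66102019991655
wing 0.1235 [ 0.55219706 -0.13197742  0.1235    ] 0.03956372104752276 ydir deg 64.6610201999165
[0.0409 0.0514]
[ 0.0415 -0.1212]
[-0.0423 -0.1222]
[-0.0431  0.0508]
flap [ 0.4689 -0.2919  0.006 ]
flap [ 0.4729 -0.3656  0.006 ]
flap [ 0.3659 -0.3743  0.006 ]
flap [ 0.3575 -0.3033  0.006 ]
```

```bash
cat > k.py <<'E'
from h import *
K=np.array([.5520,-.1322]);y0=np.radians(154.7)
robot.movep([*K,.25],down(y0))
effector.gripper_to(.045,20)
robot.move_linear([*K,.1235],rate=.15);st("at key")
effector.gripper_to(0,25);s=st("gripped");print(s["joint_positions"].round(2))
for i in range(1,6):
    robot.move_linear([*K,.1235],rate=.1,rot=down(y0-.1*i)) if False else robot.movep([*K,.1235],down(y0-.1*i))
    s=st(f"{.1*i:.1f}")
    F=s["ft_force"]
    if np.hypot(F[0],F[1])>20 or abs(s["ft_torque"][2])>.6: break
E
python3 k.py
```

```text
at key t8.82 [ 0.5527 -0.1324  0.1245] F [-0.1 -0.1  0.5] T [-0.04 -0.04  0.03] w0.0451 g0.0
gripped t9.22 [ 0.5516 -0.1318  0.1246] F [-3.8  1.9  5.5] T [0.37 0.66 0.03] w0.0097 g26.8
[-0.23  0.45 -0.03  1.09  0.   -1.36]
0.1 t9.47 [ 0.5516 -0.1318  0.1245] F [-3.9  2.   4.8] T [ 0.35  0.7  -0.06] w0.0098 g26.8
0.2 t9.72 [ 0.5515 -0.1318  0.1245] F [-3.2  2.4  5.6] T [ 0.43  0.73 -0.07] w0.0100 g26.8
0.3 t9.97 [ 0.5515 -0.1317  0.1245] F [-3.2  1.6  5.1] T [ 0.35  0.75 -0.05] w0.0095 g26.8
0.4 t10.22 [ 0.5515 -0.1317  0.1246] F [-3.4  1.9  6. ] T [ 0.38  0.71 -0.07] w0.0096 g26.8
0.5 t10.47 [ 0.5515 -0.1317  0.1246] F [-3.5  1.3  6.3] T [ 0.43  0.71 -0.11] w0.0093 g26.8
```

```bash
cat > k2.py <<'E'
from h import *
K=np.array([.5512,-.1317]);y0=np.radians(154.7)
for a in [*np.arange(.6,2.5,.2),2.5,2.6,2.65,2.7,2.75,2.8,2.85,2.9,2.95,3.0]:
    robot.movep([*K,.1235],down(y0-a))
    s=st(f"{a:.2f}");F=s["ft_force"]
    if np.hypot(F[0],F[1])>20 or abs(s["ft_torque"][2])>.35: break
R=rot(s["eef_rot"]);print("yaw",np.degrees(np.arctan2(R[1,1],R[0,1])),s["joint_positions"].round(2))
E
python3 k2.py
```

```text
0.60 t10.72 [ 0.5514 -0.1316  0.1245] F [-3.1  2.4  5.7] T [ 0.25  0.48 -0.1 ] w0.0098 g26.9
0.80 t11.03 [ 0.5514 -0.1315  0.1245] F [-3.4  0.5  7. ] T [ 0.22  0.53 -0.02] w0.0092 g26.9
1.00 t11.33 [ 0.5513 -0.1315  0.1245] F [-3.1  1.8  6.8] T [ 0.27  0.57 -0.02] w0.0096 g26.9
1.20 t11.64 [ 0.5513 -0.1314  0.1245] F [-2.7  2.   7.3] T [ 0.34  0.55 -0.07] w0.0099 g26.9
1.40 t11.95 [ 0.5513 -0.1313  0.1245] F [-2.4  2.5  6.6] T [ 0.38  0.54 -0.11] w0.0096 g26.9
1.60 t12.26 [ 0.5513 -0.1312  0.1245] F [-2.7  2.3  5.9] T [ 0.4   0.57 -0.09] w0.0096 g26.9
1.80 t12.57 [ 0.5514 -0.1311  0.1246] F [-2.1  2.7  6.9] T [ 0.46  0.58 -0.03] w0.0095 g26.9
2.00 t12.88 [ 0.5514 -0.1311  0.1245] F [-3.3  2.5  6.9] T [ 0.45  0.54 -0.01] w0.0095 g26.9
2.20 t13.18 [ 0.5515 -0.131   0.1245] F [-2.   3.   6.8] T [ 0.48  0.47 -0.09] w0.0093 g26.9
2.40 t13.49 [ 0.5516 -0.131   0.1245] F [-2.2  2.6  6.8] T [ 0.51  0.49 -0.04] w0.0097 g26.9
2.50 t13.74 [ 0.5516 -0.131   0.1245] F [-1.5  3.4  6.1] T [ 0.54  0.4  -0.05] w0.0093 g26.9
2.60 t13.99 [ 0.5517 -0.131   0.1246] F [-1.5  1.7  6. ] T [0.46 0.4  0.61] w0.0094 g31.9
yaw 6.013724994057095 [-0.23  0.45 -0.03  1.09  0.    1.23]
```

The torque jumps 2.6 rad into my turn. Together with the wing's initial ~0.17 rad that gives 2.75, so this is the stop. I'll let go and look at the bracket and flap from the side the robot will work from.

```bash
cat > v.py <<'E'
from h import *
effector.gripper_to(.045,20)
p=robot.get_state()["ee_pos"]
robot.move_linear([p[0],p[1],.22],rate=.2)
robot.movep([.573,-.055,.25],down(np.radians(74.6)))
robot.wait(.3);c1=eyes.camera("wrist");st()
robot.movep([.4235,-.3334,.19],down(np.radians(95)))
robot.wait(.3);c2=eyes.camera("wrist");s=st();print(s["joint_positions"].round(2))
pickle.dump((c1,c2),open("w2.pkl","wb"))
for n,c in(("w2",c1),("w3",c2)): cv2.imwrite(f"pics/{n}.png",cv2.resize(c["pixels"][:,:,::-1],(800,600),interpolation=cv2.INTER_CUBIC))
E
python3 v.py
```

```text
t16.40 [ 0.5729 -0.0553  0.25  ] F [ 0.6 -0.4  0.8] T [-0.02  0.02 -0.02] w0.0449 g0.0
 t17.98 [ 0.4241 -0.3329  0.1901] F [ 0.9 -0.5 -0.6] T [-0.01 -0.02  0.03] w0.0448 g0.0
[-0.67  0.35 -0.    1.22  0.   -0.75]
```

View pics/w2.png

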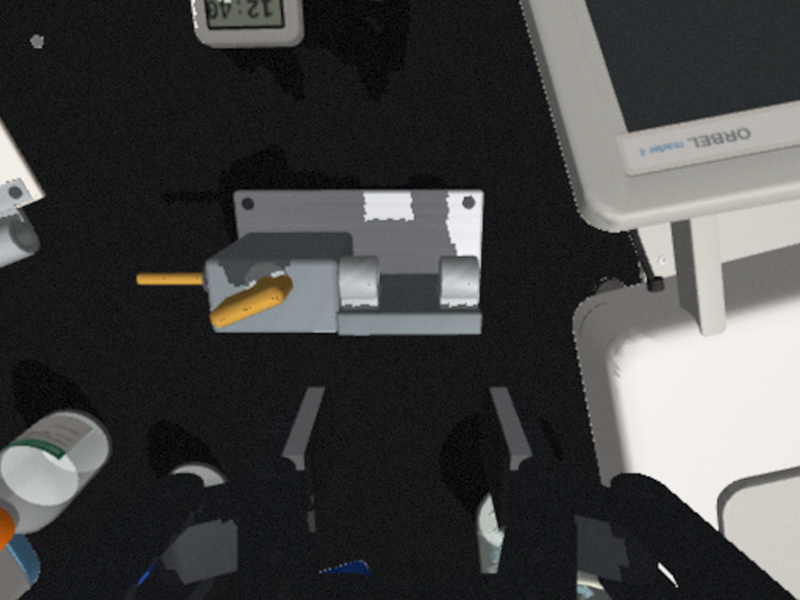

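View pics/w3.png

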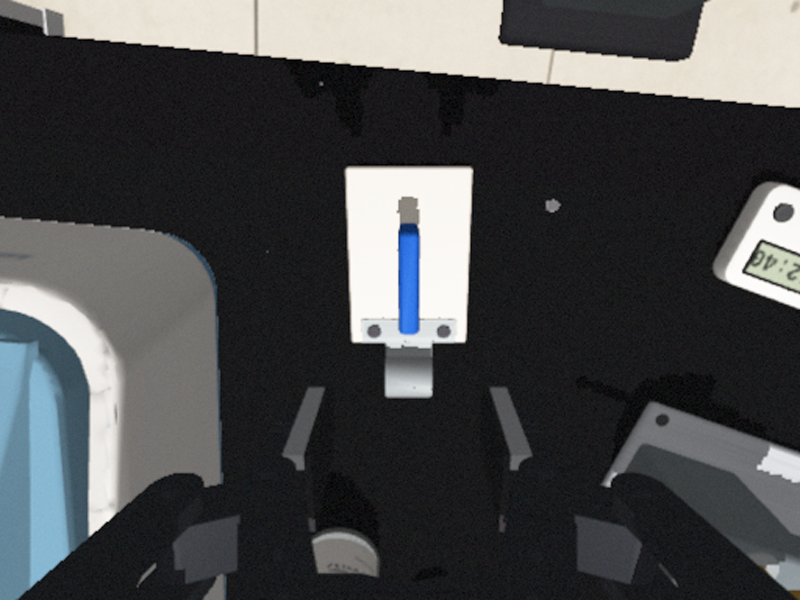

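In w2 the pin is drawn: its tail sticks out on the left at (140–200,279) and the gap at columns 380–439 is clear. In w3 the flap is squarely aligned, with plate corners (345,168), (473,168), (466,343) and (352,343) and the rib at columns 399–420. I'll take one enlarged crop of the bracket for precision.

```bash
python3 - <<'E'
from h import *
c,_=pickle.load(open("w2.pkl","rb"))
cv2.imwrite("pics/w2b.png",cv2.resize(c["pixels"][115:220,125:315,::-1],None,fx=4,fy=4,interpolation=cv2.INTER_CUBIC))
E
```

```text
(no output)
```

View pics/w2b.png

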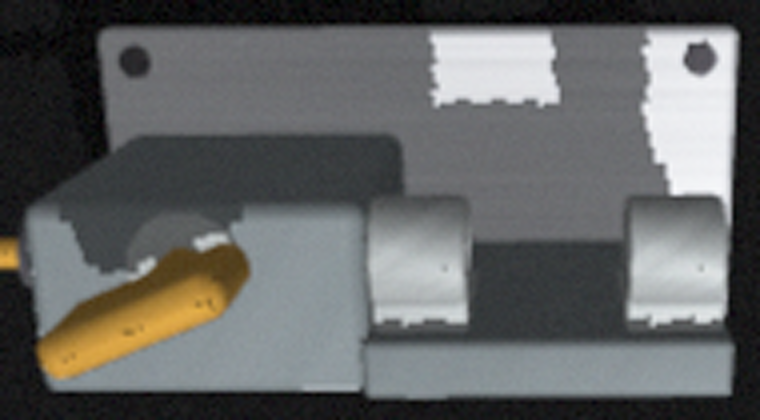

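The crop shows the housing top edge on rows 205 (near) and 389 (far), the wall's front edge on row 341, and the gap edges at columns 470 and 628. I'll fit both views together and compare with the key axis found by contact.

```bash
cat > fit.py <<'E'
from h import *
from scipy.optimize import least_squares
c0=pickle.load(open("w1.pkl","rb"));c1,c2=pickle.load(open("w2.pkl","rb"))
f=lambda p,o:(np.array(p)+.5)/4-.5+o
n=np.nan;i=1. # chamfer inset mm
H=[[31-i,-40,91.5],[31-i,-116+i,91.5],[-14+i,-116+i,91.5],[-14+i,-40,91.5]]
A=(np.array(H+[[17,-40,94],[0,-18,93]])/1e3,f([[n,95],[689,103],[684,284],[n,273],[n,149],[288,n]],[115,60]),c0)
B=(np.array(H+[[17,-30,94],[17,40,94],[0,-18,93],[0,18,93]])/1e3,f([[n,389],[45,389],[27,207],[n,205],[n,341],[n,341],[470,n],[628,n]],[125,115]),c1)
def w(p,M):
    a=p[2];R=np.array([[np.cos(a),-np.sin(a),0],[np.sin(a),np.cos(a),0],[0,0,1]]);return M@R.T+[p[0],p[1],0]
def fit(Ds):
    def e(p): r=np.concatenate([(proj(c,w(p,M))-U).ravel() for M,U,c in Ds]);return r[~np.isnan(r)]
    r=least_squares(e,[.57,-.06,-.27],x_scale=.01)
    print(r.x.round(4),np.degrees(r.x[2]).round(2),"key",w(r.x,np.array([[0,-.08,.1]]))[0].round(4));print(r.fun.round(1));return r.x
fit([A]);fit([B]);fit([A,B])
# flap, plate top corners
S=np.array([[-62,37,6],[-62,-37,6],[48,-37,6],[48,37,6]])/1e3
def ef(p): return (proj(c2,w(p,S))-np.array([[473,168],[345,168],[352,343],[466,343]])*.64).ravel()
r=least_squares(ef,[.4235,-.3334,.087],x_scale=.01);print("flap",r.x.round(4),np.degrees(r.x[2]).round(2),r.fun.round(1))
R=w(r.x,np.array([[-30,0,38],[30,0,38],[81,15,13],[81,-15,13]])/1e3);print((proj(c2,R)/.64).round(0))
E
python3 fit.py
```

```text
[ 0.5733 -0.0556 -0.2702] -15.48 key [ 0.5519 -0.1326  0.1   ]
[-0.6  0.6 -0.3 -0.5  0.   0.7  0.3 -0.2]
[ 0.5726 -0.0538 -0.2716] -15.56 key [ 0.5512 -0.1309  0.1   ]
[ 0.3  0.3  0.1 -1.  -0.3  0.4 -0.2 -0.  -0.4  1. ]
[ 0.5728 -0.0545 -0.2687] -15.39 key [ 0.5516 -0.1316  0.1   ]
[ 0.1 -0.4  0.3 -1.4  0.6  1.3  1.  -1.   0.8 -0.1  0.8 -1.6  0.5  0.9
  0.3  0.2 -1.   0.3]
flap [ 0.424  -0.3317  0.0903] 5.17 [ 0.2 -0.5 -0.2 -0.4 -0.3  0.6  0.3  0.5]
[[409. 233.]
 [409. 337.]
 [432. 395.]
 [386. 395.]]
```

```bash
cat > g.py <<'E'
from h import *
F=np.array([.4243,-.3323]);yf=np.radians(5.2)
q=down(yf+np.pi/2)
robot.movep([*F,.12],q)
robot.move_linear([*F,.0285],rate=.12);st("down")
effector.gripper_to(0,60);robot.wait(.2);s=st("grip");R=rot(s["eef_rot"]);print("yaw",np.degrees(np.arctan2(R[1,1],R[0,1])))
robot.move_linear([*s["ee_pos"][:2],.19],rate=.15);st("up")
B=np.array([.5727,-.0543]);yb=np.radians(-15.5);ux=np.array([np.cos(yb),np.sin(yb)])
robot.movep([*(B-.098*ux),.19],down(yb+np.pi/2));robot.wait(.3)
s=st("pre");R=rot(s["eef_rot"]);print(np.degrees(np.arctan2(R[1,1],R[0,1])),R[2])
c=eyes.camera("wrist");pickle.dump(c,open("w4.pkl","wb"))
cv2.imwrite("pics/w4.png",cv2.resize(c["pixels"][:,:,::-1],(800,600),interpolation=cv2.INTER_CUBIC))
E
python3 g.py
```

```text
down t19.27 [ 0.4251 -0.333   0.0296] F [-0.4  0.1 -0.3] T [ 0.   -0.03 -0.04] w0.0447 g0.0
grip t19.86 [ 0.4249 -0.3328  0.0295] F [-0.6  0.6  5.8] T [0.17 0.08 0.01] w0.0110 g60.6
yaw 95.19913056813516
up t21.08 [ 0.4243 -0.3323  0.1888] F [-1.1  0.1 -2.6] T [-0.    0.01 -0.  ] w0.0112 g59.6
pre t22.57 [ 0.4783 -0.0289  0.1899] F [-0.4 -0.4 -2.4] T [ 0.   -0.01 -0.05] w0.0111 g59.6
74.41175838894219 [ 5.79676454e-05 -3.93401765e-05 -9.99999998e-01]
```

View pics/w4.png

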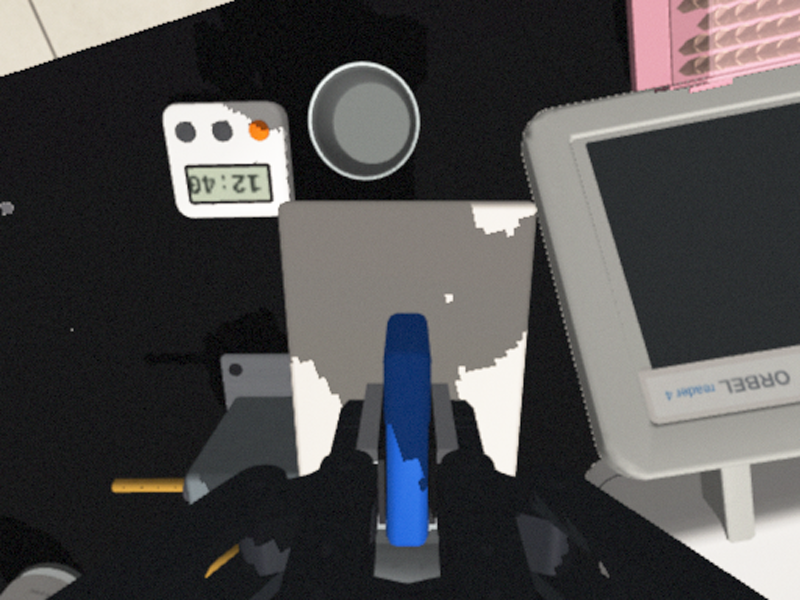

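The flap is held squarely. The plate's back corners are at (279,201) and (537,204), the rib at columns 385–430. The reader screen's edge looks close on the right, at (530,115)–(605,470). I'll triangulate that edge and fit the flap in the tool frame.

```bash
cat > f2.py <<'E'
from h import *
from scipy.optimize import least_squares
c0=pickle.load(open("w1.pkl","rb"));c1,_=pickle.load(open("w2.pkl","rb"));c=pickle.load(open("w4.pkl","rb"))
B=np.array([.5727,-.0543,0]);a=np.radians(-15.5);Rb=np.array([[np.cos(a),-np.sin(a),0],[np.sin(a),np.cos(a),0],[0,0,1]])
def tri(obs):
    r=least_squares(lambda X:np.concatenate([(proj(k,X)[0]-np.array(u)*.64) for k,u in obs]),[.45,.05,.1]);return (Rb.T@(r.x-B)*1e3).round(0),np.abs(r.fun).max().round(1)
print("near",tri([(c0,(222,387)),(c,(527,118))]));print("far",tri([(c1,(588,225)),(c,(605,475))]))
# flap in a frame at TCP, axes flap-like (x fwd = -tool x)
p0=np.array([.4783,-.0289,.1899]);af=np.radians(74.41-90)
def wp(p,M):
    a=af+p[2];R=np.array([[np.cos(a),-np.sin(a),0],[np.sin(a),np.cos(a),0],[0,0,1]])
    o=np.array([np.cos(af)*p[0]-np.sin(af)*p[1],np.sin(af)*p[0]+np.cos(af)*p[1],p[3]]);return p0+o+M@R.T
n=np.nan
M=np.array([[-62,37,6],[-62,-37,6],[-30,0,38]])/1e3;U=np.array([[538,203],[279,201],[408,n]])*.64
def e(p): r=(proj(c,wp(p,M))-U).ravel();return r[~np.isnan(r)]
for z in(-.0295,-.0285):
  r=least_squares(lambda p:e([*p,z]),[0,0,0],x_scale=.01);print("flap in tool mm",(r.x[:2]*1e3).round(2),np.degrees(r.x[2]).round(2),r.fun.round(2),(proj(c,wp([*r.x,z],np.array([[-30,0,38],[30,0,38]])/1e3))/.64).round(0))
r=least_squares(e,[0,0,0,-.03],x_scale=.01);print("free z",(r.x*1e3).round(1),r.fun.round(2))
E
python3 f2.py
```

```text
near (array([-186.,   64.,   18.]), np.float64(0.9))
far (array([-39.,  85., 125.]), np.float64(1.0))
flap in tool mm [-1.16 -0.25] -0.4 [ 1.32  0.09 -1.25  0.12 -0.05] [[408. 353.]
 [406. 550.]]
flap in tool mm [-1.28 -0.26] -0.4 [ 1.89  0.14 -1.82  0.16 -0.05] [[408. 354.]
 [406. 552.]]
free z [ -0.9  -0.2  -6.9 -31.8] [ 0.03 -0.02  0.03  0.02 -0.05]
```

The screen is at least 64 mm off to the side, so it clears. The flap sits about 0.5 mm back in the grip with its underside 29.5 mm below the TCP. I'll insert it now with readback correction.

```bash
cat > i.py <<'E'
from h import *
B=np.array([.5727,-.0543]);a=np.radians(-15.5);ux=np.array([np.cos(a),np.sin(a)]);q=down(a+np.pi/2)
T=lambda r,z:np.array([*(B-(.0675+r)*ux),z])
def chk(m):
    s=st(m)
    if np.linalg.norm(s["ft_force"]-[-.4,-.4,-2.4])>8: raise SystemExit("contact")
    return s
robot.move_linear(T(.03,.14),rate=.15,rot=q);chk("a")
robot.move_linear(T(.03,.0965),rate=.1);chk("b")
for r in(.02,.01,.004,0): robot.move_linear(T(r,.0965),rate=.06);chk(f"r{r}")
goal=T(0,.0965);cmd=goal.copy()
for i in range(3):
    robot.wait(.3);cmd+=goal-robot.get_state()["ee_pos"];robot.move_linear(cmd,rate=.02)
robot.wait(.5);s=chk("final");R=rot(s["eef_rot"]);print(goal,np.degrees(np.arctan2(R[1,1],R[0,1]))-90,R[2])
c=eyes.camera("wrist");k=eyes.camera("side");g=eyes.camera("scene");pickle.dump((c,k,g),open("w5.pkl","wb"))
x=lambda im,r,cc:cv2.resize(im["pixels"][r:r+75,cc:cc+100,::-1],(400,300),interpolation=cv2.INTER_CUBIC)
u,v=proj(k,np.array([*B,.08]))[0].astype(int);u2,v2=proj(g,np.array([*B,.08]))[0].astype(int)
top=np.hstack([x(k,v-37,u-50),x(g,v2-37,u2-50)])
cv2.imwrite("pics/fit.png",top);print(u,v,u2,v2)
E
python3 i.py
```

```text
a t23.10 [ 0.4787 -0.0283  0.1401] F [-0.2 -1.  -1.9] T [ 0.01 -0.02 -0.01] w0.0108 g59.5
b t23.68 [ 0.4794 -0.0283  0.0972] F [-0.4 -0.3 -2.2] T [ 0.   -0.02  0.  ] w0.0112 g59.6
r0.02 t24.00 [ 0.4895 -0.0311  0.0971] F [-0.6  0.6 -2. ] T [-0.01  0.02  0.03] w0.0110 g59.6
r0.01 t24.32 [ 0.4985 -0.0337  0.0965] F [ 0.1 -0.2 -2.3] T [0.02 0.   0.03] w0.0109 g59.6
r0.004 t24.57 [ 0.5042 -0.0353  0.0965] F [ 0.   1.  -1.7] T [-0.01  0.01  0.02] w0.0111 g59.6
r0 t24.82 [ 0.5079 -0.0363  0.0965] F [ 0.3  0.3 -0.5] T [-0.    0.04 -0.  ] w0.0111 g59.6
final t26.97 [ 0.5077 -0.0362  0.0965] F [ 0.8 -0.6 -1.9] T [-0.01  0.06 -0.  ] w0.0109 g59.6
[ 0.50765494 -0.03626141  0.0965    ] -15.500180109382768 [-2.12117299e-05  1.67244581e-05 -1.00000000e+00]
265 174 219 174
```

View pics/fit.png

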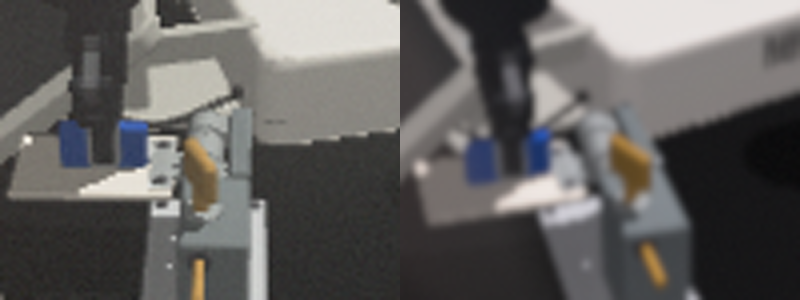

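The flap is in the gap with no contact force. I'll centre it exactly with light touches: the wall should be met at +4 mm in x and the knuckles at ±3 mm in y.

```bash
cat > p.py <<'E'
from h import *
B=np.array([.5727,-.0543]);a=np.radians(-15.5);ux=np.array([np.cos(a),np.sin(a),0]);uy=np.array([-np.sin(a),np.cos(a),0])
goal=np.array([*(B-.0675*ux[:2]),.0965])
s=robot.get_state();cmd0=goal.copy()
def F():
    f=[]
    for _ in range(5): robot.wait(.02);f.append(robot.get_state()["ft_force"])
    return np.mean(f,0)
def servo(g):
    cmd=g.copy()
    for _ in range(3):
        robot.move_linear(cmd,rate=.03);robot.wait(.2);cmd+=(g-robot.get_state()["ee_pos"])
    robot.move_linear(cmd,rate=.03);robot.wait(.2)
    return cmd
off=servo(goal)-goal;f0=F();print("off mm",(off*1e3).round(2))
def probe(d,lim):
    for k in np.arange(1,lim,.5):
        robot.move_linear(goal+off+d*k*1e-3,rate=.03);robot.wait(.1)
        df=(F()-f0)@d
        if df<-3: break
    e=(robot.get_state()["ee_pos"]-goal)@d*1e3
    print("cmd",k,"at",e.round(2),"df",df.round(1))
    robot.move_linear(goal+off,rate=.04);robot.wait(.1);return e
yp=probe(uy,5);ym=probe(-uy,5);xp=probe(ux,6.5)
st("back")
E
python3 p.py
```

```text
off mm [-0.01  0.01 -0.01]
cmd 4.0 at 3.47 df -4.6
cmd 4.0 at 3.35 df -5.3
cmd 6.0 at 5.15 df -5.2
back t40.93 [ 0.5083 -0.0364  0.0967] F [ 0.8 -0.2 -2.6] T [ 0.  0. -0.] w0.0112 g59.6
```

y is centred to within 0.1 mm. x needs about +0.7 mm, so I'll apply that, check it is still, and hand in.

```bash
python3 - <<'E'
from h import *
from station import close_job
B=np.array([.5727,-.0543]);a=np.radians(-15.5);ux=np.array([np.cos(a),np.sin(a)])
goal=np.array([*(B-.0668*ux),.0965]);cmd=goal.copy()
for _ in range(3):
    robot.move_linear(cmd,rate=.02);robot.wait(.3);cmd+=goal-robot.get_state()["ee_pos"]
robot.wait(.7);s=st("end");print(goal,rot(s["eef_rot"])[2],abs(s["qd"]).max())
if np.linalg.norm(s["ee_pos"]-goal)<.0008 and np.linalg.norm(s["ft_force"])<6: print(close_job())
E
```

```text
end t43.28 [ 0.5083 -0.0364  0.0965] F [-0.7 -0.4 -1.8] T [ 0.05 -0.    0.  ] w0.0110 g59.6
[ 0.50832949 -0.03644848  0.0965    ] [ 1.71488605e-05  4.31070448e-05 -9.99999999e-01] 0.0019052934634499936
the job is handed in; nothing more can be done
None
```

The job is handed in at about 43 s: the key is at its stop with the pin drawn back, and the flap is held still and level in the gap with no contact force, centred by light touch to an estimated 0.5 mm; bystanders were not touched.

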